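# Screw the cap onto a full jerrycan, finding the thread start by turning back

### The job

The blue cap has only been set on the neck of the full white jerrycan; its thread has not caught yet. Turn the cap backward (anticlockwise seen from above) until you feel it drop onto the thread start, then screw it clockwise until it is fully home. Do not knock over or shove the other things on the bench.

Things in the scene. Friction and masses are not known exactly. Their poses are not given: they have to be found in the camera images.
- can: White 5 l plastic jerrycan, full, so heavy that it stays put: 210 long, 150 wide, 200 mm high to the shoulder. Origin on the table right under the neck's axis; its x runs from the neck towards the carrying handle (body from x -50 to +160 mm), z up. The handle stands on the shoulder, 73 to 142 mm from the neck's axis, 24 mm wide, top at 237 mm.
- neck_rim (a point): Centre of the rim of the can's upright neck, 227 mm above the table, hidden under the cap. The neck is 46 mm in diameter and has a coarse right-handed thread with three starts 120 degrees apart: 21 mm of descent per full clockwise turn.
- cap: Loose blue screw cap, 67 mm across, 60 g. Origin on its axis at the skirt's lower edge, z up; flat top 21 mm above. At the start it sits level on the thread ridges, origin at 220 to 223 mm. Turned anticlockwise it climbs up to 4 mm, then, 25 to 70 degrees from where it was, falls 7 mm if nothing holds it up: origin at about 217 mm. One side may catch and drop late, leaving it tilted; 10 degrees further back it lies level.
- cap_mark (a point): White dot on the flat top of the cap, 28 mm from its axis, 21 mm above its origin, in line with one end of the grip bar (cap's +x). From the drop, the cap turned clockwise sinks with the thread and comes down on the neck's rim after about 120 degrees, its origin then 210 mm above the table; 10 to 40 degrees on it is tight: the turning moment, next to nothing before, climbs past 0.4 N m.
- cap_bar (a point): Middle of the top edge of the cap's grip bar, on the cap's axis, 44 mm above its origin. The bar is 46 long (along the cap's x), 14 wide, 23 mm high, upright on the flat top; it can be straddled by the fingers and pushed round. The cap has about 1 mm of sideways and up-down play on the thread and stays where it is left.
- funnel: White plastic funnel standing mouth down, 104 mm across, 115 mm high, beside the can. Origin at the centre of its underside. Leave alone.
- beaker: Clear plastic beaker, 96 mm across, 125 mm high, beside the can. Origin at the centre of its underside. Leave alone.
- tip_box: Blue pipette tip box, 85 x 122 mm, 70 mm high. Origin at the centre of its underside. Leave alone.
- tube_rack: Yellow tube rack, 70 x 160 mm, 41 mm high. Origin at the centre of its underside. Leave alone.
- amber_bottle: Amber glass bottle, 70 mm across, 150 mm high. Origin at the centre of its underside. Leave alone.
- foil_jar: Glass jar with an aluminium cover, 102 mm across, 121 mm high. Origin at the centre of its underside. Leave alone.
There are look-alikes about, which are no part of the job. Of the things like the cap, leave any that is yellow; of the rest the smaller one is meant.

How it is judged:
On the way:
1. turned backward, the cap has dropped onto the thread start (z of cap in the frame of can between 0.206 and 0.2185 m and x of cap_mark in the frame of can below -0.0198 m and horizontal distance between cap and can below 0.004 m and angle between cap's own z axis and vertical below 0.08 rad), for 0.1 s.
At the end, for the whole second after the job is handed in: Having first been turned back and dropped onto the thread start, the cap is screwed home: origin within 1.5 mm of its home height of 210 mm over the table, level within 3 degrees, on the neck's axis within 4 mm, at rest; no other thing tipped or shoved more than 40 mm (z of cap in the frame of can between 0.206 and 0.2116 m and horizontal distance between cap and can below 0.004 m and angle between cap's own z axis and vertical below 0.06 rad and angular speed of cap below 0.1 rad/s); the robot touches nothing.
It fails at once if another thing on the bench was knocked over or shoved more than 40 mm (distance of any of funnel, beaker, tip_box, tube_rack, amber_bottle, foil_jar from where it was at the start of the episode above 0.04 m or angle between any of funnel, beaker, tip_box, tube_rack, amber_bottle, foil_jar's own z axis and vertical above 0.5 rad).
It also fails if it takes over 51 s, if anything falls off the work surface, if the arm or the gripper's body presses on something with over 40 N, if the wrist force passes 120 N, or if a joint passes its speed limit or range.

### The arm

A 6-joint arm with a two-finger parallel gripper is mounted at the origin on the work surface. World frame = base frame: x ahead of the robot, y to its left, z up, the work surface at z = 0. Lengths are in m, angles in rad, forces in N, time in s.
With the tool pointing down it reaches from about 0.375 to 0.9 m from the base axis. Payload 3.1 kg.
Tool frame: the origin (TCP) lies between the finger pads; the fingertips stand 17 mm ahead of it and the grasp point (between the pads) lies 2 mm behind it (robot.nose_length is the distance from the TCP to the fingertips, in m); z points along the fingers, y is the line along which they close (so a half turn about z gives the same grasp; the last joint's range is limited). The gripper opens to 87 mm and grips with 3 to 60 N. Pads are 19 mm wide; open, the fingers measure 117 mm over their backs; the gripper's body (75 mm by 190 mm) begins 51 mm behind the grasp point.
Start: joints at [-1.496, 0.527, 1.433, -0, 1.181, -0.178], TCP at [0.156, -0.605, 0.24] pointing down, gripper open.
Joint ranges: [-3.08, 3.08], [-0.75, 2.2], [0.22, 2.44], [-1.43, 4.57], [0, 2.65], [-2.85, 2.85]. Speed limits (rad/s): [2.79, 2.79, 3.14, 3.14, 3.14, 3.14].

### API

Orientations are given as a unit quaternion [x, y, z, w].
In Python, from rig import robot, cams gives the robot as it stands.
- The arm moves only by the shell command python3 -m pendant 'ROWS' [FORCE]. ROWS is JSON, a list of rows, each an object with "jaw": the opening, from 0 (shut) to 1 (fully open); "linear": the shift along the tool's x, y, z in cm, a list of three; "twist": the turn about the tool's z in degrees. A call has 1 to 12 rows; each row shifts and turns the commanded pose from where the row before left it, along the tool's axes as they then stand; what a row does not reach is not made up. A row lasts 1/12 s, in which the tool goes at most 41.7 mm and 7.16 degrees, less where a joint would pass 70% of its speed; a pose out of reach is approached as far as the arm can. A call is refused whole if a number of a shift passes 4.17 or a number of a turn 7.16, either way. A call with a gripper value outside its range is refused whole. The fingers move at their own pace and stop on an object; FORCE is the grip in N (left out, the last holds). Time passes only in rows, so rows that do not move let the fingers close. It gives the time, the measured TCP pose, the force, the opening and the grip force at its end, in the units of the state.
- robot.get_obs(): the state, without advancing time (a new reading comes with each control period).
- cams.camera(name): name is "scene" or "top" or "wrist"; returns a dict with "color" (420x560x3 uint8, blue, green, red), "depth" (420x560 float32, m along the optical axis (not along the pixel's ray), 0 where there is no reading), "fov_y" (degrees; the focal length in pixels is half the picture's height over the tangent of half this angle, whatever the lens; pixels are square), "cx", "cy" (the principal point, pixels), "k1" (the pictures are not rectified: a ray, as slopes to the right and down, at radius r is drawn at 1 + k1 r^2 times it, then the intrinsics apply), "view" (4x4, takes a point from world to camera coordinates). Camera axes: x right, y down, z forward; pixel columns grow to the right and rows downward; lengths in m; the calibration is good to about 2 mm. A picture is of the moment at which its call begins.
- robot.hand_in(): hands the job in; it is judged then, once.
The state is a dict: "time": time; "q": joint angles; "joint_velocities": joint speeds; "joint_torque": joint torques, N m; "position": TCP position; "tool_rot": TCP orientation; "ft_force": force on the tool from outside, world axes, zero at the start; "moment": the same for the moment, N m; "grip_width": finger opening in m; "grip_force": force on a finger pad.
Only numpy, scipy, OpenCV 4.12 (cv2) and the standard library are available. Lean on these libraries where they do the work, as an engineer would, in place of code of your own. Each camera call takes 0.05 s, during which the arm holds its last target. There are 200 camera calls.

## Working session

There is one attempt and no reset: what is moved stays moved. The work goes in short steps, Python scripts to look and compute and a shell command to move; the robot and the scene stay as the last step left them, time stands still between calls to the robot, and variables do not carry over. Pictures are saved under pics/ and viewed, at most 10 in all, crops included, and the job is handed in when it is done.

```bash
mkdir -p pics; ls; cat > h.py <<'E'
import numpy as np, cv2
from rig import robot, cams
def cam(n):
    c=cams.camera(n); h=c["color"].shape[0]; f=h/2/np.tan(np.radians(c["fov_y"])/2)
    c["K"]=np.array([[f,0,c["cx"]],[0,f,c["cy"]],[0,0,1.]]); c["D"]=np.array([c["k1"],0,0,0,0.]); return c
def ray(c,uv):
    p=cv2.undistortPoints(np.array(uv,float).reshape(-1,1,2),c["K"],c["D"])[:,0]
    V=c["view"]; R=V[:3,:3]; o=-R.T@V[:3,3]
    return o,np.c_[p,np.ones(len(p))]@R
def onz(c,uv,z):
    o,d=ray(c,uv); return o+d*((z-o[2])/d[:,2])[:,None]
def bydepth(c,uv):
    o,d=ray(c,uv); uv=np.array(uv,int).reshape(-1,2); return o+d*c["depth"][uv[:,1],uv[:,0]][:,None]
def proj(c,P):
    V=c["view"]; r,_=cv2.Rodrigues(V[:3,:3]); return cv2.projectPoints(np.array(P,float).reshape(-1,1,3),r,V[:3,3],c["K"],c["D"])[0][:,0]
E
python3 - <<'E'
from h import *
a=cam("scene");b=cam("top")
cv2.imwrite("pics/a.png",np.hstack([cv2.resize(a["color"],(400,300)),cv2.resize(b["color"],(400,300))]))
cv2.imwrite("pics/t.png",b["color"]);cv2.imwrite("pics/s.png",a["color"])
for c in(a,b):
    print(c["fov_y"],c["k1"],np.round(c["view"],3).tolist())
    hsv=cv2.cvtColor(c["color"],cv2.COLOR_BGR2HSV)
    for n,lo,hi in(("blue",(95,90,40),(130,255,255)),("yel",(18,100,80),(35,255,255))):
        m=cv2.inRange(hsv,lo,hi)
        k,l,s,ce=cv2.connectedComponentsWithStats(m)
        for i in range(1,k):
            if s[i,4]>80: 
                u=ce[i].astype(int); print(n,s[i].tolist(),u,np.round(bydepth(c,u),3))
print({k:np.round(v,3) for k,v in robot.get_obs().items()})
E
```

```text
pics
57.02250458391088 -0.07840860836465045 [[0.01, 1.0, 0.002, -0.007], [0.577, -0.004, -0.817, -0.171], [-0.817, 0.009, -0.577, 1.598], [0.0, 0.0, 0.0, 1.0]]
blue [295, 185, 24, 19, 260] [306 195] [[0.578 0.061 0.256]]
blue [377, 219, 41, 14, 119] [395 228] [[0.469 0.349 0.066]]
blue [69, 297, 20, 18, 267] [ 79 305] [[ 0.864 -0.43   0.168]]
blue [162, 330, 57, 21, 1112] [190 340] [[ 0.891 -0.2    0.089]]
yel [209, 149, 54, 4, 173] [233 150] [[-0.214 -0.217 -0.001]]
yel [332, 148, 60, 4, 170] [360 149] [[-0.229  0.371 -0.004]]
yel [99, 150, 54, 5, 177] [123 151] [[-0.208 -0.728  0.002]]
yel [192, 155, 50, 4, 116] [217 157] [[-0.142 -0.282  0.   ]]
yel [327, 155, 39, 3, 97] [347 156] [[-0.148  0.298 -0.   ]]
yel [118, 161, 68, 7, 254] [151 163] [[-0.093 -0.565 -0.001]]
yel [389, 161, 27, 5, 89] [403 162] [[-0.092  0.537 -0.   ]]
yel [308, 169, 108, 11, 431] [366 172] [[-0.001  0.356  0.   ]]
yel [75, 170, 134, 13, 694] [131 174] [[ 0.004 -0.623 -0.001]]
yel [448, 171, 29, 5, 88] [459 172] [[-0.002  0.755  0.001]]
yel [322, 190, 83, 16, 442] [354 194] [[0.17  0.277 0.001]]
yel [446, 1
[... 2160 characters left out ...]
.445 0.346 0.066]]
blue [241, 255, 33, 33, 843] [256 270] [[0.417 0.07  0.059]]
yel [312, 226, 27, 27, 554] [324 239] [[ 0.498 -0.105  0.048]]
yel [393, 245, 62, 31, 1464] [423 259] [[ 0.447 -0.371  0.033]]
{'time': np.float64(0.1), 'q': array([-1.496,  0.528,  1.434, -0.   ,  1.181, -0.178]), 'joint_velocities': array([-0.   , -0.002, -0.001, -0.   , -0.   ,  0.001]), 'joint_torque': array([ -0.   , -44.099, -17.715,   0.064,   0.053,  -0.   ]), 'position': array([ 0.156, -0.605,  0.239]), 'tool_rot': array([ 0.992,  0.126,  0.   , -0.001]), 'ft_force': array([ 0.159, -0.062, -0.549]), 'moment': array([ 0.06 , -0.016, -0.015]), 'grip_force': np.float64(0.0), 'grip_width': np.float64(0.088)}
```

View pics/t.png

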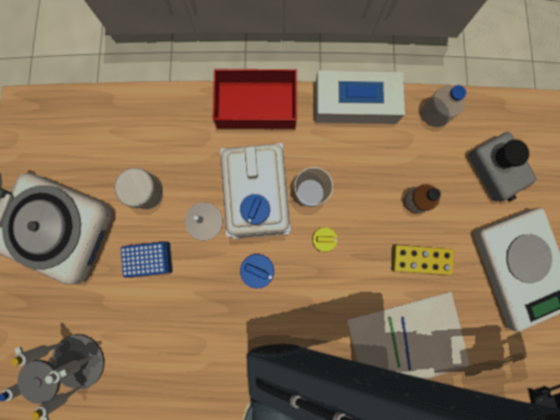

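View pics/s.png

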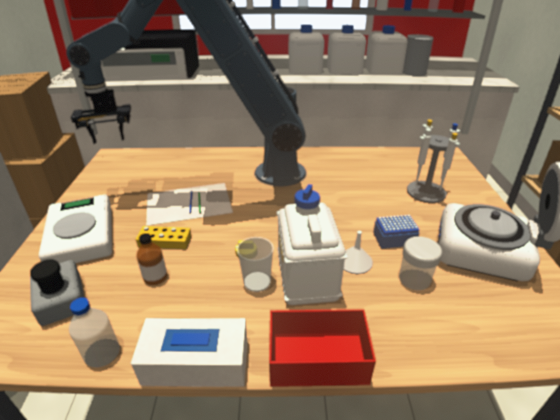

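Candidates for the cap in the top view:
- Blue cap on the can neck at (254,208), 29 px across at z of about 0.24.
- Blue cap on the table at (256,270), 33 px across. It is the larger one, so it is a look-alike.
- Yellow cap at (324,239), a look-alike.

I choose (254,208) and will check it in one crop.

```bash
python3 - <<'E'
from h import *
b=cam("top")
cv2.imwrite("pics/crop.png",cv2.resize(b["color"][130:250,200:300],(600,720),interpolation=cv2.INTER_CUBIC)[:600])
hsv=cv2.cvtColor(b["color"],cv2.COLOR_BGR2HSV)
m=cv2.inRange(hsv,(95,90,40),(130,255,255));m[:, :235]=0;m[:,290:]=0;m[:185]=0;m[232:]=0
cs,_=cv2.findContours(m,cv2.RETR_EXTERNAL,cv2.CHAIN_APPROX_NONE)
ct=max(cs,key=cv2.contourArea);(u,r)=cv2.minEnclosingCircle(ct);print(u,r,onz(b,u,.242), "diam",np.linalg.norm(onz(b,(u[0]-r,u[1]),.242)-onz(b,(u[0]+r,u[1]),.242)))
# can shoulder: points with height 0.19..0.21
V,U=np.mgrid[130:250,200:310]; uv=np.c_[U.ravel(),V.ravel()]
P=bydepth(b,uv); k=(abs(P[:,2]-.2)<.012); mm=np.zeros((420,560),np.uint8); mm[uv[k,1],uv[k,0]]=255
print(cv2.minAreaRect(P[k][:,:2].astype(np.float32)), P[k].mean(0))
E
```

```text
(254.6774139404297, 208.83871459960938) 14.6784086227417 [[0.55500514 0.06572586 0.242     ]] diam 0.06367004496479156
((0.6112856268882751, 0.0715353861451149), (0.17638607323169708, 0.11629634350538254), 5.522983074188232) [0.61613872 0.07091807 0.20021402]
```

View pics/crop.png

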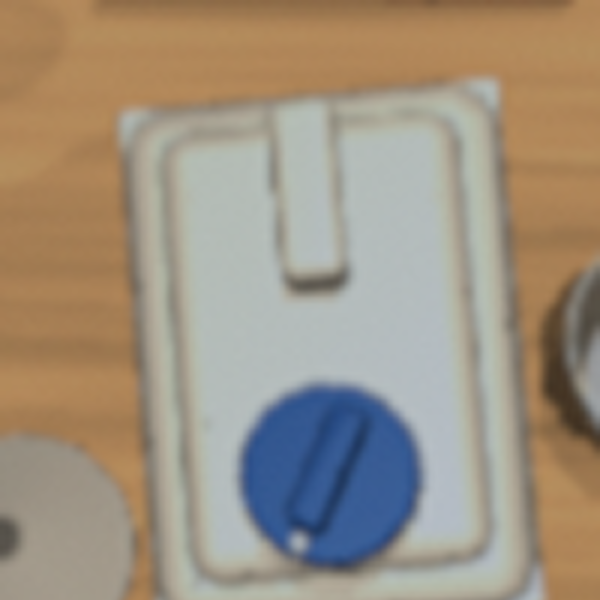

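The crop shows the blue cap at crop (330,475) with its white dot at (300,542), so the mark points about 156° in world. The bar is clear and the yaw of the can is about 5°. I'll go above it and twist −141°.

```bash
python3 -m pendant '[{"jaw":1,"linear":[0,0,-3.7],"twist":0},{"jaw":1,"linear":[0,0,-3.7],"twist":0},{"jaw":1,"linear":[0,0,-3.7],"twist":0},{"jaw":0.5,"linear":[2.77,-2.75,0],"twist":0},{"jaw":0.5,"linear":[2.77,-2.75,0],"twist":0},{"jaw":0.5,"linear":[2.77,-2.75,0],"twist":0},{"jaw":0.5,"linear":[2.77,-2.75,0],"twist":0},{"jaw":0.5,"linear":[2.77,-2.75,0],"twist":0},{"jaw":0.5,"linear":[2.77,-2.75,0],"twist":0},{"jaw":0.5,"linear":[2.77,-2.75,0],"twist":0},{"jaw":0.5,"linear":[2.77,-2.75,0],"twist":0},{"jaw":0.5,"linear":[2.77,-2.75,0],"twist":0}]'
python3 -m pendant '[{"jaw":0.5,"linear":[2.77,-2.75,0],"twist":0},{"jaw":0.5,"linear":[2.77,-2.75,0],"twist":0},{"jaw":0.5,"linear":[2.77,-2.75,0],"twist":0},{"jaw":0.5,"linear":[2.77,-2.75,0],"twist":0},{"jaw":0.5,"linear":[2.77,-2.75,0],"twist":0},{"jaw":0.5,"linear":[2.77,-2.75,0],"twist":0},{"jaw":0.5,"linear":[2.77,-2.75,0],"twist":0},{"jaw":0.5,"linear":[2.77,-2.75,0],"twist":0},{"jaw":0.5,"linear":[2.77,-2.75,0],"twist":0},{"jaw":0.5,"linear":[2.77,-2.75,0],"twist":0},{"jaw":0.5,"linear":[2.77,-2.75,0],"twist":0},{"jaw":0.5,"linear":[0,0,0],"twist":-7.1}]'
python3 -m pendant '[{"jaw":0.5,"linear":[0,0,0],"twist":-7.1},{"jaw":0.5,"linear":[0,0,0],"twist":-7.1},{"jaw":0.5,"linear":[0,0,0],"twist":-7.1},{"jaw":0.5,"linear":[0,0,0],"twist":-7.1},{"jaw":0.5,"linear":[0,0,0],"twist":-7.1},{"jaw":0.5,"linear":[0,0,0],"twist":-7.1},{"jaw":0.5,"linear":[0,0,0],"twist":-7.1},{"jaw":0.5,"linear":[0,0,0],"twist":-7.1},{"jaw":0.5,"linear":[0,0,0],"twist":-7.1},{"jaw":0.5,"linear":[0,0,0],"twist":-7.1}]'
python3 -m pendant '[{"jaw":0.5,"linear":[0,0,0],"twist":-7.1},{"jaw":0.5,"linear":[0,0,0],"twist":-7.1},{"jaw":0.5,"linear":[0,0,0],"twist":-7.1},{"jaw":0.5,"linear":[0,0,0],"twist":-7.1},{"jaw":0.5,"linear":[0,0,0],"twist":-7.1},{"jaw":0.5,"linear":[0,0,0],"twist":-7.1},{"jaw":0.5,"linear":[0,0,0],"twist":-7.1},{"jaw":0.5,"linear":[0,0,0],"twist":-7.1},{"jaw":0.5,"linear":[0,0,0],"twist":-7.1}]'
python3 - <<'E'
from h import *
w=cam("wrist");cv2.imwrite("pics/w1.png",w["color"])
o=robot.get_obs();print(o["q"],o["position"],o["tool_rot"],proj(w,[[.555,.066,.242]]))
E
```

```text
time: 1.15
position: [0.3362, -0.3012, 0.3504]
tool_rot: [0.992, 0.126, 0.0, -0.0]
ft_force: [0.3, -0.0, -0.5]
grip_width: 0.0445
grip_force: 0.0
time: 2.15
position: [0.5578, 0.0717, 0.3501]
tool_rot: [0.982, 0.19, 0.002, -0.001]
ft_force: [0.2, -0.2, 0.4]
grip_width: 0.0437
grip_force: 0.0
time: 2.98
position: [0.5549, 0.066, 0.3502]
tool_rot: [0.689, 0.725, -0.0, -0.0]
ft_force: [0.7, -0.6, -0.3]
grip_width: 0.0436
grip_force: 0.0
time: 3.73
position: [0.5549, 0.066, 0.3502]
tool_rot: [0.201, 0.98, -0.0, -0.0]
ft_force: [0.1, 0.1, 0.5]
grip_width: 0.0435
grip_force: 0.0
[-8.15583091e-02  3.25919959e-01  1.45312088e+00 -1.47631533e-04
  1.36347587e+00 -1.25202979e+00] [0.55486682 0.06597378 0.35016778] [ 1.98813568e-01  9.80037217e-01 -1.26390465e-04 -4.50233991e-04] [[278.86343862 212.46585937]]
```

View pics/w1.png

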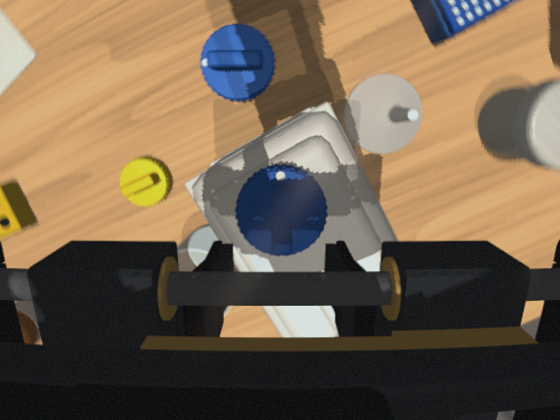

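The wrist view shows the cap at about (282,208) with its dot at (281,175), so the bar lies along the tool's x and the fingers straddle it. I'll refine the centre.

```bash
cat > look.py <<'E'
from h import *
def wl(z,show=True):
    w=cam("wrist");o=robot.get_obs()
    hsv=cv2.cvtColor(w["color"],cv2.COLOR_BGR2HSV)
    m=cv2.inRange(hsv,(100,120,20),(130,255,255));k,l,s,ce=cv2.connectedComponentsWithStats(m)
    g=proj(w,[[.555,.066,z]])[0]
    i=min([j for j in range(1,k) if s[j,4]>800],key=lambda j:np.linalg.norm(ce[j]-g))
    ct=max(cv2.findContours((l==i).astype(np.uint8),cv2.RETR_EXTERNAL,cv2.CHAIN_APPROX_NONE)[0],key=cv2.contourArea)
    u,r=cv2.minEnclosingCircle(ct);c=onz(w,u,z)[0];d=np.linalg.norm(onz(w,(u[0]+r,u[1]),z)[0]-c)*2
    x,y,bw,bh=s[i,:4]; wm=cv2.inRange(hsv,(0,0,110),(180,110,255))
    M=np.zeros_like(wm);cv2.circle(M,(int(u[0]),int(u[1])),int(r*.97),255,-1);wm&=M
    k2,l2,s2,c2=cv2.connectedComponentsWithStats(wm)
    print("cap",u,r,c.round(4),"diam",d.round(4),"tcp",o["position"].round(4),"q6",o["q"][5])
    for j in range(1,k2):
        if s2[j,4]>8:
            p=onz(w,c2[j],z)[0]-c;print(" dot",c2[j].round(1),s2[j,4],"rad",np.hypot(*p[:2]).round(4),"ang",np.degrees(np.arctan2(p[1],p[0])).round(1))
    return w
E
python3 -c "
from look import *
wl(.242)"
```

```text
cap (281.1405029296875, 209.58578491210938) 45.67546081542969 [0.5537 0.0683 0.242 ] diam 0.0657 tcp [0.5549 0.066  0.3502] q6 -1.2417058412188007
 dot [280.6 175.2] 80 rad 0.025 ang 157.9
```

```bash
cat >> look.py <<'E'
def capz(w,c=(.5543,.067),z=.242):
    # heights of flat top around the cap from wrist depth
    a=np.radians(np.arange(0,360,5));out=[]
    for r in(.020,.025,.029):
        P=np.c_[c[0]+r*np.cos(a),c[1]+r*np.sin(a),np.full(len(a),z)]
        uv=proj(w,P).round().astype(int);ok=(uv[:,0]>=0)&(uv[:,0]<560)&(uv[:,1]>=0)&(uv[:,1]<420)
        Q=bydepth(w,uv[ok]);out.append(Q)
    Q=np.vstack(out);k=abs(Q[:,2]-z)<.013;Q=Q[k]
    if len(Q)<10: print("few",len(Q));return
    m=np.median(Q[:,2]);Q=Q[abs(Q[:,2]-m)<.006]
    A=np.c_[Q[:,:2]-c,np.ones(len(Q))];s=np.linalg.lstsq(A,Q[:,2],rcond=None)[0]
    print("n",len(Q),"median top",m.round(4),"origin",(m-.021).round(4),"fit slope",s.round(3))
E
python3 -c "
from look import *
capz(wl(.242))"
python3 -m pendant '[{"jaw":0.5,"linear":[0,0.1,4.1],"twist":0},{"jaw":0.5,"linear":[0,0,4.1],"twist":0},{"jaw":0.2,"linear":[0,0,0.1],"twist":0},{"jaw":0.2,"linear":[0,0,0],"twist":0},{"jaw":0.2,"linear":[0,0,0],"twist":0},{"jaw":0.2,"linear":[0,0,0],"twist":0}]' 3
python3 -c "
from look import *
w=wl(.242);capz(w);cv2.imwrite('pics/w2.png',w['color'])"
```

```text
cap (280.9818115234375, 209.41806030273438) 45.690574645996094 [0.5536 0.0683 0.242 ] diam 0.0657 tcp [0.5549 0.066  0.3502] q6 -1.2389366482931277
 dot [280.  174.8] 80 rad 0.0251 ang 158.1
n 188 median top 0.2436 origin 0.2226 fit slope [-0.013  0.002  0.244]
time: 4.38
position: [0.5567, 0.0668, 0.2696]
tool_rot: [0.204, 0.979, 0.0, 0.002]
ft_force: [0.6, 0.7, 0.3]
grip_width: 0.0246
grip_force: 0.0
cap (278.4248352050781, 245.80287170410156) 65.2269287109375 [0.5526 0.0684 0.242 ] diam 0.0659 tcp [0.5567 0.0668 0.2697] q6 -1.2396424742556271
 dot [277.2 198.7] 137 rad 0.0244 ang 157.8
 dot [305.2 194.6] 9 rad 0.0295 ang 130.2
n 109 median top 0.2437 origin 0.2227 fit slope [-0.027  0.011  0.244]
```

View pics/w2.png

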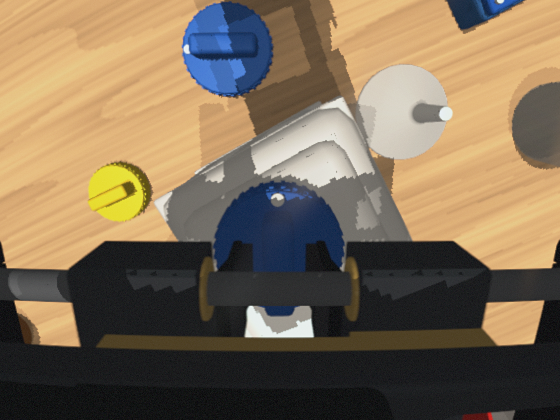

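The fingers straddle the bar, with the dot at (277,199), and are still closing. I'll nudge +2 mm in x and finish closing.

```bash
python3 -m pendant '[{"jaw":0.2,"linear":[0.2,0,0.1],"twist":0},{"jaw":0.2,"linear":[0,0,0],"twist":0},{"jaw":0.2,"linear":[0,0,0],"twist":0}]' 3
python3 -m pendant '[{"jaw":0.2,"linear":[0,0,0],"twist":-5},{"jaw":0.2,"linear":[0,0,0],"twist":-5},{"jaw":0.2,"linear":[0,0,0],"twist":-5},{"jaw":0.2,"linear":[0,0,0],"twist":-5},{"jaw":0.2,"linear":[0,0,0],"twist":0},{"jaw":0.2,"linear":[0,0,0],"twist":0}]'
python3 -c "
from look import *
w=wl(.245);capz(w,z=.245);print(robot.get_obs()['moment'])"
```

```text
time: 4.68
position: [0.5537, 0.0678, 0.2673]
tool_rot: [0.204, 0.979, 0.0, 0.0]
ft_force: [-0.1, 0.6, 0.6]
grip_width: 0.0182
grip_force: 0.0
time: 5.18
position: [0.5539, 0.0677, 0.2669]
tool_rot: [0.032, 0.999, 0.0, 0.0]
ft_force: [0.6, 0.1, -0.5]
grip_width: 0.0175
grip_force: 0.2
cap (278.0, 240.0) 63.008033752441406 [0.5444 0.068  0.245 ] diam 0.0613 tcp [0.5538 0.0677 0.2668] q6 -1.5859578457006749
 dot [299.6 190.7] 470 rad 0.0264 ang 153.8
 dot [242.1 196.3] 236 rad 0.0275 ang -145.9
 dot [288.  207.3] 135 rad 0.0171 ang 160.1
n 96 median top 0.2443 origin 0.2233 fit slope [-0.004  0.003  0.244]
[ 0.09778246 -0.18348839 -0.04357413]
```

```bash
cat > z.py <<'E'
from look import *
w=cam("wrist");capz(w,c=(.554,.0677),z=.242)
u=[(280+i,200+j) for i in range(-60,61) for j in range(-45,60)]
hsv=cv2.cvtColor(w["color"],cv2.COLOR_BGR2HSV);m=cv2.inRange(hsv,(0,0,130),(180,140,255))
k,l,s,c=cv2.connectedComponentsWithStats(m)
for j in range(1,k):
    if 40<s[j,4]<400:
        p=onz(w,c[j],.243)[0]-[.554,.0677,0]
        if .022<np.hypot(*p[:2])<.034: print(" dot",c[j].round(),s[j,4],np.hypot(*p[:2]).round(3),np.degrees(np.arctan2(p[1],p[0])).round(1)%360)
o=robot.get_obs();q=o["tool_rot"];print("yaw",np.degrees(2*np.arctan2(q[1],q[0]))%360,"q6",o["q"][5].round(2),o["moment"].round(2),o["position"].round(4))
cv2.imwrite("pics/last.png",w["color"])
E
python3 z.py
for i in 1; do python3 -m pendant '[{"jaw":0.2,"linear":[0,0,0],"twist":-5},{"jaw":0.2,"linear":[0,0,0],"twist":-5},{"jaw":0.2,"linear":[0,0,0],"twist":0}]'; python3 z.py; done
python3 -m pendant '[{"jaw":0.2,"linear":[0,0,0],"twist":-5},{"jaw":0.2,"linear":[0,0,0],"twist":-5},{"jaw":0.2,"linear":[0,0,0],"twist":0}]' >/dev/null; python3 z.py
```

```text
n 98 median top 0.244 origin 0.223 fit slope [-0.003 -0.001  0.244]
 dot [288. 204.] 85 0.027 166.7
yaw 176.3822794150871 q6 -1.59 [ 0.11 -0.16  0.01] [0.5538 0.0677 0.2666]
time: 5.53
position: [0.554, 0.0677, 0.267]
tool_rot: [-0.057, 0.998, -0.0, 0.0]
ft_force: [-0.1, 0.6, 2.0]
grip_width: 0.0175
grip_force: 1.0
n 98 median top 0.2446 origin 0.2236 fit slope [ 0.013 -0.005  0.245]
 dot [289. 205.] 89 0.027 175.6
yaw 186.33023806076721 q6 -1.76 [ 0.11 -0.26 -0.  ] [0.554  0.0677 0.2669]
n 99 median top 0.245 origin 0.224 fit slope [ 0.022 -0.002  0.245]
 dot [290. 207.] 139 0.026 183.8
yaw 196.2536650176217 q6 -1.93 [ 0.16 -0.12 -0.03] [0.554  0.0677 0.267 ]
```

```bash
python3 -m pendant '[{"jaw":0.2,"linear":[0,0,0],"twist":-5},{"jaw":0.2,"linear":[0,0,0],"twist":-3},{"jaw":0.2,"linear":[0,0,0],"twist":0}]'; python3 z.py
python3 -m pendant '[{"jaw":0.2,"linear":[0,0,0],"twist":-5},{"jaw":0.2,"linear":[0,0,0],"twist":-3},{"jaw":0.2,"linear":[0,0,0],"twist":0}]' ; python3 z.py
```

```text
time: 6.13
position: [0.5539, 0.0678, 0.2667]
tool_rot: [-0.211, 0.978, 0.0, 0.0]
ft_force: [0.5, 0.3, 1.3]
grip_width: 0.0179
grip_force: 2.7
n 99 median top 0.2451 origin 0.2241 fit slope [-0.003 -0.     0.245]
 dot [291. 208.] 150 0.026 190.6
yaw 204.25763132978744 q6 -2.07 [ 0.25 -0.23 -0.05] [0.5539 0.0679 0.2665]
time: 6.43
position: [0.5534, 0.0674, 0.266]
tool_rot: [-0.279, 0.96, -0.0, -0.001]
ft_force: [-0.0, -0.8, 0.5]
grip_width: 0.0174
grip_force: 0.4
n 90 median top 0.2393 origin 0.2183 fit slope [-0.001 -0.005  0.239]
yaw 212.27985267887013 q6 -2.21 [-0.03 -0.16 -0.02] [0.5534 0.0674 0.266 ]
```

```bash
python3 -m pendant '[{"jaw":0.2,"linear":[0,0,0],"twist":-4},{"jaw":0.2,"linear":[0,0,0],"twist":-4},{"jaw":0.2,"linear":[0,0,0],"twist":0},{"jaw":0.25,"linear":[0,0,0],"twist":0},{"jaw":0.25,"linear":[0,0,0],"twist":0}]'; python3 z.py; python3 z.py
python3 - <<'E'
from h import *
c=cams.camera("top");cv2.imwrite("pics/x.png",c["color"])
E
```

```text
time: 6.9
position: [0.5533, 0.0679, 0.2662]
tool_rot: [-0.345, 0.939, 0.001, -0.0]
ft_force: [-0.7, -0.3, 0.1]
grip_width: 0.0208
grip_force: 0.0
n 99 median top 0.2397 origin 0.2187 fit slope [-0.008 -0.013  0.24 ]
yaw 220.35855501308492 q6 -2.35 [ 0.13 -0.06 -0.01] [0.5533 0.068  0.2662]
n 99 median top 0.2396 origin 0.2186 fit slope [-0.007 -0.01   0.24 ]
yaw 220.38864227192283 q6 -2.35 [ 0.11 -0.13 -0.02] [0.5534 0.0679 0.2662]
```

It has dropped 6 mm and lies level. Now I screw clockwise, following it down.

```bash
python3 -m pendant '[{"jaw":0.2,"linear":[0,0,0],"twist":6},{"jaw":0.2,"linear":[0,0,0],"twist":6},{"jaw":0.2,"linear":[0,0,0],"twist":6},{"jaw":0.2,"linear":[0,0,0.035],"twist":6},{"jaw":0.2,"linear":[0,0,0.035],"twist":6},{"jaw":0.2,"linear":[0,0,0.035],"twist":6},{"jaw":0.2,"linear":[0,0,0.035],"twist":6},{"jaw":0.2,"linear":[0,0,0],"twist":0}]'; python3 z.py
python3 -m pendant '[{"jaw":0.2,"linear":[0,0,0.035],"twist":6},{"jaw":0.2,"linear":[0,0,0.035],"twist":6},{"jaw":0.2,"linear":[0,0,0.035],"twist":6},{"jaw":0.2,"linear":[0,0,0.035],"twist":6},{"jaw":0.2,"linear":[0,0,0.035],"twist":6},{"jaw":0.2,"linear":[0,0,0.035],"twist":6},{"jaw":0.2,"linear":[0,0,0],"twist":0}]'; python3 z.py
```

```text
time: 7.72
position: [0.5537, 0.0677, 0.2651]
tool_rot: [0.014, 1.0, 0.0, -0.0]
ft_force: [0.0, -0.6, -0.0]
grip_width: 0.0172
grip_force: 0.2
n 89 median top 0.2386 origin 0.2176 fit slope [-0.004 -0.002  0.239]
 dot [271. 202.] 83 0.029 185.2
yaw 178.57080849102766 q6 -1.62 [ 0.06 -0.22  0.02] [0.5537 0.0677 0.2651]
time: 8.35
position: [0.5537, 0.0678, 0.2629]
tool_rot: [0.321, 0.947, 0.0, -0.0]
ft_force: [0.3, -0.5, -0.4]
grip_width: 0.0169
grip_force: 0.0
n 84 median top 0.2363 origin 0.2153 fit slope [-0.     0.007  0.236]
yaw 142.70859884681377 q6 -1.0 [-0.01 -0.19  0.03] [0.5536 0.0678 0.263 ]
```

```bash
python3 -m pendant '[{"jaw":0.2,"linear":[0,0,0.035],"twist":6},{"jaw":0.2,"linear":[0,0,0.035],"twist":6},{"jaw":0.2,"linear":[0,0,0.035],"twist":6},{"jaw":0.2,"linear":[0,0,0.035],"twist":6},{"jaw":0.2,"linear":[0,0,0.035],"twist":6},{"jaw":0.2,"linear":[0,0,0.035],"twist":6},{"jaw":0.2,"linear":[0,0,0.035],"twist":6},{"jaw":0.2,"linear":[0,0,0.035],"twist":6},{"jaw":0.2,"linear":[0,0,0.035],"twist":6},{"jaw":0.2,"linear":[0,0,0],"twist":0}]'; python3 z.py
python3 -m pendant '[{"jaw":0.2,"linear":[0,0,0.035],"twist":6},{"jaw":0.2,"linear":[0,0,0.035],"twist":6},{"jaw":0.2,"linear":[0,0,0],"twist":4},{"jaw":0.2,"linear":[0,0,0],"twist":0}]'; python3 z.py
python3 -m pendant '[{"jaw":0.2,"linear":[0,0,0],"twist":5},{"jaw":0.2,"linear":[0,0,0],"twist":0}]'; python3 z.py
python3 -m pendant '[{"jaw":0.2,"linear":[0,0,0],"twist":5},{"jaw":0.2,"linear":[0,0,0],"twist":0}]'; python3 z.py
```

```text
time: 9.23
position: [0.5545, 0.068, 0.2602]
tool_rot: [0.716, 0.698, 0.001, 0.0]
ft_force: [1.1, 1.3, 0.5]
grip_width: 0.0176
grip_force: 0.8
n 80 median top 0.234 origin 0.213 fit slope [0.018 0.023 0.234]
yaw 88.77409916799921 q6 -0.06 [ 0.17 -0.38  0.03] [0.5544 0.068  0.2602]
time: 9.62
position: [0.5547, 0.0681, 0.2595]
tool_rot: [0.806, 0.593, 0.001, 0.0]
ft_force: [2.7, 2.4, -0.4]
grip_width: 0.0178
grip_force: 2.5
n 77 median top 0.2336 origin 0.2126 fit slope [0.02  0.018 0.233]
yaw 72.77449796384298 q6 0.22 [ 0.38 -0.61  0.13] [0.5547 0.0681 0.2596]
time: 9.83
position: [0.5546, 0.0679, 0.2595]
tool_rot: [0.831, 0.557, 0.001, 0.0]
ft_force: [3.1, 1.9, 0.3]
grip_width: 0.0187
grip_force: 3.5
n 82 median top 0.2333 origin 0.2123 fit slope [0.026 0.028 0.233]
yaw 67.75869477920867 q6 0.31 [ 0.28 -0.67  0.11] [0.5546 0.0678 0.2595]
time: 10.05
position: [0.5545, 0.0679, 0.2595]
tool_rot: [0.854, 0.52, 0.001, 0.0]
ft_force: [3.3, 1.1, 0.7]
grip_width: 0.0205
grip_force: 3.9
n 81 median top 0.2335 origin 0.2125 fit slope [0.031 0.02  0.233]
yaw 62.75204146379072 q6 0.4 [ 0.34 -0.8   0.09] [0.5545 0.0678 0.2595]
```

The fingers are being spread at 3 N, so I'll clamp firmly and tighten.

```bash
python3 -m pendant '[{"jaw":0.1,"linear":[0,0,0],"twist":0},{"jaw":0.1,"linear":[0,0,0],"twist":0},{"jaw":0.1,"linear":[0,0,0],"twist":0},{"jaw":0.1,"linear":[0,0,0],"twist":0}]' 30; python3 z.py
python3 -m pendant '[{"jaw":0.1,"linear":[0,0,0],"twist":5},{"jaw":0.1,"linear":[0,0,0],"twist":0}]'; python3 z.py
python3 -m pendant '[{"jaw":0.1,"linear":[0,0,0],"twist":5},{"jaw":0.1,"linear":[0,0,0],"twist":0}]'; python3 z.py
```

```text
time: 10.43
position: [0.5547, 0.0676, 0.2591]
tool_rot: [0.854, 0.52, 0.001, 0.001]
ft_force: [5.3, 1.8, -1.9]
grip_width: 0.016
grip_force: 26.9
n 84 median top 0.2329 origin 0.2119 fit slope [0.03  0.036 0.232]
yaw 62.72590272487685 q6 0.4 [ 0.31 -0.97  0.29] [0.5547 0.0676 0.2591]
time: 10.65
position: [0.5548, 0.0676, 0.259]
tool_rot: [0.876, 0.482, 0.001, 0.001]
ft_force: [5.4, 1.6, -4.0]
grip_width: 0.0159
grip_force: 26.9
n 83 median top 0.2328 origin 0.2118 fit slope [0.029 0.025 0.232]
yaw 57.7003533620549 q6 0.49 [ 0.25 -1.1   0.22] [0.5548 0.0676 0.259 ]
time: 10.87
position: [0.5551, 0.0677, 0.2589]
tool_rot: [0.897, 0.443, 0.001, 0.001]
ft_force: [6.5, 1.7, -3.6]
grip_width: 0.016
grip_force: 27.5
n 79 median top 0.2326 origin 0.2116 fit slope [0.019 0.035 0.232]
yaw 52.70863620654986 q6 0.57 [ 0.3  -1.11  0.37] [0.5551 0.0677 0.2588]
```

```bash
python3 -m pendant '[{"jaw":0.1,"linear":[0.08,0.06,0],"twist":0},{"jaw":0.1,"linear":[0,0,0],"twist":0}]'; python3 z.py
python3 -m pendant '[{"jaw":0.1,"linear":[0,0,0.03],"twist":5},{"jaw":0.1,"linear":[0,0,0],"twist":0}]'; python3 z.py
python3 -m pendant '[{"jaw":0.1,"linear":[0,0,0],"twist":5},{"jaw":0.1,"linear":[0,0,0],"twist":0}]'; python3 z.py
```

```text
time: 11.08
position: [0.5553, 0.0677, 0.2588]
tool_rot: [0.896, 0.444, 0.0, 0.0]
ft_force: [5.4, 1.4, -4.5]
grip_width: 0.0157
grip_force: 26.8
n 75 median top 0.2326 origin 0.2116 fit slope [0.045 0.061 0.232]
yaw 52.65528075490884 q6 0.57 [ 0.22 -0.99  0.27] [0.5552 0.0677 0.2588]
time: 11.3
position: [0.5555, 0.0678, 0.2587]
tool_rot: [0.915, 0.403, 0.001, 0.001]
ft_force: [6.3, 0.8, -3.2]
grip_width: 0.0163
grip_force: 27.3
n 74 median top 0.2322 origin 0.2112 fit slope [0.015 0.037 0.232]
yaw 47.62891594006182 q6 0.66 [ 0.26 -1.05  0.29] [0.5555 0.0678 0.2587]
time: 11.52
position: [0.5557, 0.0677, 0.2586]
tool_rot: [0.932, 0.363, 0.001, 0.001]
ft_force: [5.3, 1.1, -3.1]
grip_width: 0.0167
grip_force: 29.8
n 74 median top 0.2321 origin 0.2111 fit slope [0.036 0.034 0.231]
yaw 42.68698577023558 q6 0.75 [ 0.23 -1.08  0.52] [0.5557 0.0677 0.2586]
```

```bash
python3 -m pendant '[{"jaw":0.1,"linear":[0,0,0.03],"twist":5},{"jaw":0.1,"linear":[0,0,0],"twist":0}]'; python3 z.py
python3 -m pendant '[{"jaw":0.1,"linear":[0,0,0],"twist":5},{"jaw":0.1,"linear":[0,0,0],"twist":0},{"jaw":0.1,"linear":[0,0,0],"twist":0}]'; python3 z.py
cp pics/last.png pics/w3.png
```

```text
time: 11.73
position: [0.5558, 0.0677, 0.2586]
tool_rot: [0.947, 0.323, 0.001, 0.001]
ft_force: [6.0, 1.3, -3.9]
grip_width: 0.0171
grip_force: 34.1
n 71 median top 0.2323 origin 0.2113 fit slope [0.033 0.035 0.231]
yaw 37.76705543015231 q6 0.83 [ 0.17 -1.06  0.87] [0.5558 0.0677 0.2586]
time: 12.03
position: [0.5558, 0.0678, 0.2586]
tool_rot: [0.959, 0.283, 0.001, 0.001]
ft_force: [6.2, 2.4, -4.1]
grip_width: 0.0179
grip_force: 39.7
n 69 median top 0.2323 origin 0.2113 fit slope [0.036 0.035 0.232]
yaw 32.879998044381686 q6 0.92 [ 0.28 -1.06  1.15] [0.5558 0.0678 0.2586]
```

View pics/w3.png

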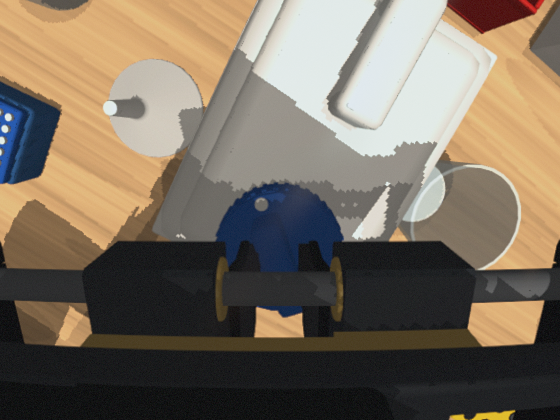

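The picture shows the cap tight, with its dot at (262,204) trailing the fingers and the moment past 1 N m. I'll release, rise and check.

```bash
python3 -m pendant '[{"jaw":0.5,"linear":[0,0,0],"twist":0},{"jaw":0.5,"linear":[0,0,0],"twist":0},{"jaw":0.5,"linear":[0,0,0],"twist":0},{"jaw":0.5,"linear":[0,0,0],"twist":0},{"jaw":0.5,"linear":[0,0,-3],"twist":0},{"jaw":0.5,"linear":[0,0,-4],"twist":0},{"jaw":0.5,"linear":[0,0,-4],"twist":0},{"jaw":0.5,"linear":[0,0,0],"twist":0},{"jaw":0.5,"linear":[0,0,0],"twist":0}]' 10; python3 z.py
python3 -c "
from look import *
w=wl(.231);capz(w,c=(.554,.0677),z=.231);cv2.imwrite('pics/w4.png',w['color'])"
```

```text
time: 12.83
position: [0.5552, 0.0678, 0.3713]
tool_rot: [0.96, 0.28, 0.002, 0.001]
ft_force: [-0.1, 0.2, -0.5]
grip_width: 0.0433
grip_force: 0.0
n 170 median top 0.232 origin 0.211 fit slope [0.007 0.008 0.232]
yaw 32.488852502358675 q6 0.93 [-0.02 -0.04 -0.02] [0.5539 0.0679 0.3689]
cap (249.5, 212.0) 70.46463012695312 [0.5338 0.0835 0.231 ] diam 0.1134 tcp [0.5533 0.0679 0.3676] q6 0.9256978671029291
 dot [244.9 156. ] 1109 rad 0.0451 ang 35.9
 dot [268.6 167.6] 56 rad 0.0392 ang 8.9
 dot [209.6 184.1] 34 rad 0.0387 ang 86.1
 dot [218.8 203.6] 595 rad 0.0255 ang 106.6
 dot [299.7 237.5] 448 rad 0.0461 ang -85.6
 dot [248.9 260.5] 96 rad 0.0421 ang -149.5
n 184 median top 0.232 origin 0.211 fit slope [0.004 0.005 0.232]
```

View pics/w4.png

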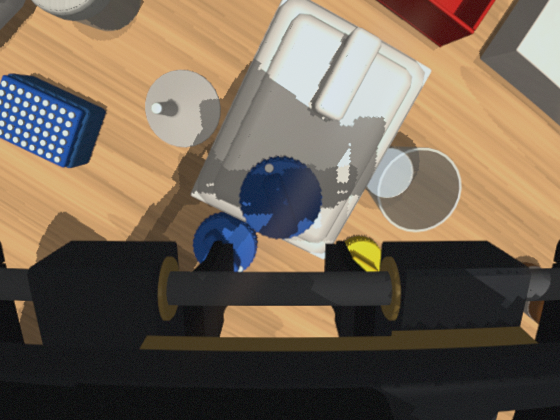

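The cap lies level on the neck at (280,197), with its dot at (269,168). It sank 7.3 mm from the drop and tightened, the neighbours are untouched, and the tool is clear. I'm handing in.

```bash
python3 -m pendant '[{"jaw":0.5,"linear":[0,0,0],"twist":0},{"jaw":0.5,"linear":[0,0,0],"twist":0},{"jaw":0.5,"linear":[0,0,0],"twist":0}]'; python3 -c "
from rig import robot
print(robot.hand_in())"
```

```text
time: 13.18
position: [0.554, 0.068, 0.3671]
tool_rot: [0.96, 0.28, -0.002, -0.001]
ft_force: [-0.5, 0.9, 0.4]
grip_width: 0.0433
grip_force: 0.0
the job is handed in; nothing more can be done
None
```

I turned the cap back until it dropped onto the thread start, then screwed it clockwise until tight (the turning moment passed 1 N m), and handed the job in at 13.2 s; the hand-in gave no verdict, but my last measurement had the cap level at about 211 mm, against a home height of 210 mm.

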